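# Reset a notched drawing board and set it to its lowest slope

## Robot

A 6-joint arm with a two-finger parallel gripper is mounted at the origin on the work surface; the furniture and walls round the work are solid. World frame = base frame: x ahead of the robot, y to its left, z up, the work surface at z = 0. Lengths are in m, angles in rad, forces in N, time in s.
With the tool pointing down it reaches from about 0.225 to 0.875 m from the base axis. Payload 3.4 kg.
Tool frame: the origin (TCP) lies on the centre line of the jaws, within the pads' length; the fingertips stand 25 mm ahead of it and the grasp point (between the pads) lies 6 mm ahead of it; x points along the fingers, z is the direction in which the jaws open and shut, and the axes are right-handed (so a half turn about x gives the same grasp; the last joint's range is limited). The gripper opens to 85 mm and grips with 20 to 120 N. Pads are 22 mm wide; open, the fingers measure 114 mm over their backs; the gripper's body (76 mm by 85 mm) begins 54 mm behind the grasp point. The pads swing forward as they close: fully open they stand 13 mm farther back than shut.
Start: joints at [1.147, 0.276, 1.505, -0, 1.361, -0.121], TCP at [0.171, 0.549, 0.256] pointing down, gripper open.
Joint ranges: [-2.89, 2.89], [-0.75, 2.08], [0.22, 2.7], [-1.18, 4.32], [0.11, 2.71], [-2.7, 2.7]. Speed limits (rad/s): [2.57, 2.57, 3.14, 3.14, 3.14, 3.14].

## Interface

Orientations are given as a 3x3 rotation matrix whose columns are the frame's x, y, z axes.
In Python, from station import bot, ungrasp, grab, cams, status gives the robot as it stands. The module is installed in compiled form; this text tells all that it offers. Calls block until the motion is done:
- bot.movep(position, orientation): joint-space move of the TCP to a pose.
- bot.servo_line(position, frame=None, max_speed=0.15): straight line of the TCP; frame=None keeps the orientation; max_speed is the mean speed in m/s.
- bot.move_j(angles): joint-space move.
- ungrasp() and grab(force=None): open the fingers fully, or close them until they stop; force is the grip in N (None keeps the last).
- bot.pause(seconds).
- bot.solve_ik(position, orientation): joint angles nearest the present ones, or None.
- cams.grab_frame(name): name is "side" or "top" or "wrist"; returns the picture (480x640x3 uint8, blue, green, red); there is no depth.
- cams.calibration(name): a dict with "fov_y" (degrees; the focal length in pixels is half the picture's height over the tangent of half this angle, whatever the lens; pixels are square), "cx", "cy" (the principal point, pixels), "world_from_camera" (4x4, takes a point from camera to world coordinates). Camera axes: x right, y down, z forward; pixel columns grow to the right and rows downward; lengths in m; the calibration is good to about 2 mm. A picture is of the moment at which its call begins: read the wrist's pose just before it. calibration takes no time and is no camera call; for the wrist camera it gives the pose at the moment of the call.
A pose or a line that the arm cannot do raises bot.IKError and nothing moves.
- bot.job_done(): hands the job in, once; it reports no verdict.
Readings, each from a call of its own:
- status.get_time(): time.
- status.get_q(): joint angles.
- status.get_dq(): joint speeds.
- status.get_joint_efforts(): joint torques, N m.
- status.get_position(): TCP position.
- status.get_ee_rot(): TCP orientation.
- status.get_force(): force on the tool from outside, world axes, zero at the start.
- status.get_moment(): the same for the moment, N m.
- status.get_finger_gap(): finger opening in m.
Only numpy, scipy, OpenCV 4.12 (cv2) and the standard library are available. Lean on these libraries where they do the work, as an engineer would, in place of code of your own. Each camera call takes 0.05 s, during which the arm holds its last target. There are 200 camera calls.

## Task

The tilting drawing board is propped too steeply: set it to its lowest notch. Lift it on through the notches and past the top, gently against the rubber buffer, so that the ratchet pawl resets; lower it under control until it lies fully flat, which re-arms the pawl; then raise it to the first notch, let it down gently until the pawl carries it, and let go. Do not force or drop the board, and leave the things beside it where they lie.

Things in the scene. Friction and masses are not known exactly. Their poses are not given: they have to be found in the camera images.
- stand: Fixed grey foot of the drawing board, 185 x 320 x 12 mm, with an upright notched quadrant on its right (-y) side. Origin on the bench straight below the middle of the hinge axis; its x points level from hinge to handle side (away from the robot), y along the hinge axis, z up; turned up to 0.22 rad about z. Spans x -35 to 150, y -180 to 155 mm; quadrant side (y < -140 mm) up to 205 mm high.
- hinge (a point): Middle of the hinge axis of the board, 55 mm above the bench; the axis runs along the stand's y. The board (wood with a white sheet, 142 x 260 x 10 mm) weighs 2 to 4 N at the handle. If let go while the pawl is lifted clear it falls; faster than 1.8 rad/s counts as dropped.
- board (a joint): Angle (rad) of the board about the hinge: 0 = flat on its rests, growing as the handle edge rises. The four notches hold it at 0.244 (first), 0.401, 0.558 and 0.715 rad (top). It starts held in the second notch.
- grip: Black sleeve of the board's handle: round bar, 16 mm thick, 106 mm long, parallel to the hinge, 50 mm clear of the board's edge; origin at its centre, y along the bar. It lies 200 mm from the hinge axis in the board's plane, mid-width (55 mm above the bench when flat). It spins freely, so a gripper pointing down need not turn.
- quadrant: Fixed upright notched quadrant (rim 120 mm from the hinge axis), same origin and axes as stand. A red pawl on the board's right edge engages it: the board rises freely with faint clicks (under 3 N at the handle) but cannot come down; lowered after passing a notch, it rests there. Pressing on it through pawl or buffer with over 35 N (about 20 N at the handle) is forcing it.
- quadrant_top (a point): Upper end of the quadrant's rim. Near it a blue carriage is clamped, at a place not measured, different each time. When the board nears it, past the top notch, a brass rider gets under the pawl and lifts it clear; 0.015 rad further a rubber buffer stops the board, first met somewhere from 0.88 to 1.21 rad. At the handle it adds about 2 N per mm for 5 mm, then it is solid: 5 to 10 N shows it is met.
- rests (a point): Middle between the two rubber rests under the flat board, 50 mm above the bench. Once the rider has lifted the pawl, it travels down with it and the board can be lowered freely onto the rests; in the last 9 degrees the rider is left behind, and with the board fully flat the pawl is in again and catches in the notches.
- bucking_bar: Bare steel block (bucking bar), 36 x 100 x 28 mm, lying to the right of the stand. Bystander. Origin at the middle of its underside.
- bit_case: Red and black flat bit case, 72 x 110 x 22 mm, to the right of the stand. Bystander. Origin at the middle of its underside.
- countersink: Black countersink cage with a silver shank, 27 x 86 x 28 mm, to the left of the stand. Bystander. Origin at the middle of its underside.

How it is judged:
On the way, in this order (a step that is already met when the one before it is completed fails the run):
1. the board has been lifted past its top notch (above 0.8 rad) (value of joint board above 0.8 rad), for 0.1 s.
2. the board has come down fully flat (below 0.03 rad), which it can only do with the pawl reset (value of joint board below 0.03 rad), for 0.1 s.
At the end, for the whole second after the job is handed in: The board rests at its first (lowest) notch, 0.244 rad, between 0.21 and 0.278 rad, still, carried by the pawl alone (value of joint board between 0.21 and 0.278 rad and velocity of joint board between -0.05 and 0.05 rad/s); the robot touches nothing.
It fails at once if the board is forced: pawl or buffer press on the quadrant with more than 35 N (contact force between quadrant and anything else above 35 N).
It fails at once if the board is dropped: it falls faster than 1.8 rad/s (velocity of joint board below -1.8 rad/s).
It fails at once if the bucking bar is pushed more than 15 mm (distance of bucking_bar from where it was at the start of the episode above 0.015 m).
It fails at once if the bit case is pushed more than 15 mm (distance of bit_case from where it was at the start of the episode above 0.015 m).
It fails at once if the countersink is pushed more than 15 mm (distance of countersink from where it was at the start of the episode above 0.015 m).
It also fails if it takes over 72 s, if anything falls off the work surface, if the arm or the gripper's body presses on something with over 40 N, if the wrist force passes 120 N, or if a joint passes its speed limit or range.

## Working session

There is one attempt and no reset: what is moved stays moved. The work goes in short steps, each a Python script; the robot and the scene stay as the last script left them, time stands still between calls to the robot, and variables do not carry over. Pictures are saved under pics/ and viewed, about 8 in all and at most 12, crops included, and the job is handed in when it is done.

```bash
mkdir -p pics; ls; python3 - <<'E'
from station import bot,cams,status
import cv2,numpy as np
np.set_printoptions(precision=4,suppress=True)
for n in("side","top"):
    cv2.imwrite(f"pics/{n}0.png",cams.grab_frame(n)); c=cams.calibration(n); print(n,c)
print(status.get_time(),status.get_ee_rot(),status.get_force())
E
```

```text
pics
side {'fov_y': 44.728138987327895, 'cx': 320.47926786396164, 'cy': 227.9906609881667, 'world_from_camera': array([[ 0.9993, -0.0171,  0.0324,  0.4316],
       [-0.0366, -0.4363,  0.8991, -1.3043],
       [-0.0012, -0.8996, -0.4366,  0.7547],
       [ 0.    ,  0.    ,  0.    ,  1.    ]])}
top {'fov_y': 50.75603028961929, 'cx': 325.64705309250866, 'cy': 242.79565491666654, 'world_from_camera': array([[-0.0217, -0.9959,  0.0881,  0.3922],
       [-0.9994,  0.0193, -0.0279,  0.0101],
       [ 0.0261, -0.0886, -0.9957,  1.182 ],
       [ 0.    ,  0.    ,  0.    ,  1.    ]])}
0.1 [[-0.0007 -0.9545  0.2982]
 [-0.0015  0.2982  0.9545]
 [-1.      0.0002 -0.0017]] [-0.6425  0.2933  0.1816]
```

View pics/top0.png

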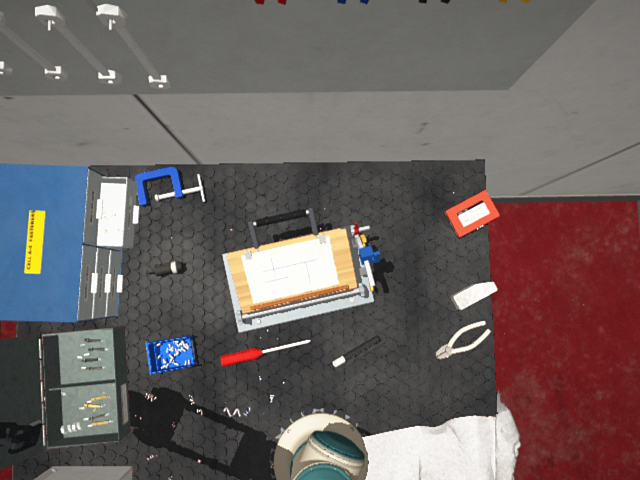

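View pics/side0.png

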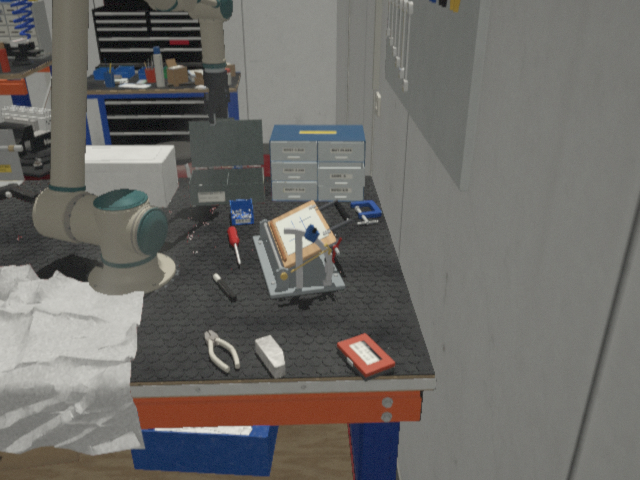

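The top picture shows the board at about (300,265), with the handle bar running from (253,222) to (312,212) and the quadrant and blue carriage at about (368,255). The side view agrees, and the bystanders are well clear to either side. I'll zoom in to measure the bar.

```bash
python3 - <<'E'
import cv2
a=cv2.imread("pics/top0.png")[195:345,210:400]
cv2.imwrite("pics/topz.png",cv2.resize(a,None,fx=4,fy=4,interpolation=cv2.INTER_CUBIC))
E
cat > h.py <<'E'
from station import bot,ungrasp,grab,cams,status
import numpy as np,cv2
np.set_printoptions(precision=4,suppress=True)
def topix(n,u,v,z):
    c=cams.calibration(n);f=240/np.tan(np.radians(c['fov_y']/2));T=c['world_from_camera']
    d=T[:3,:3]@np.array([(u-c['cx'])/f,(v-c['cy'])/f,1]);o=T[:3,3]
    return o+d*(z-o[2])/d[2]
def proj(n,p):
    c=cams.calibration(n);f=240/np.tan(np.radians(c['fov_y']/2));T=c['world_from_camera']
    q=T[:3,:3].T@(np.array(p)-T[:3,3]);return np.array([c['cx']+f*q[0]/q[2],c['cy']+f*q[1]/q[2]])
E
```

```text
(no output)
```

View pics/topz.png

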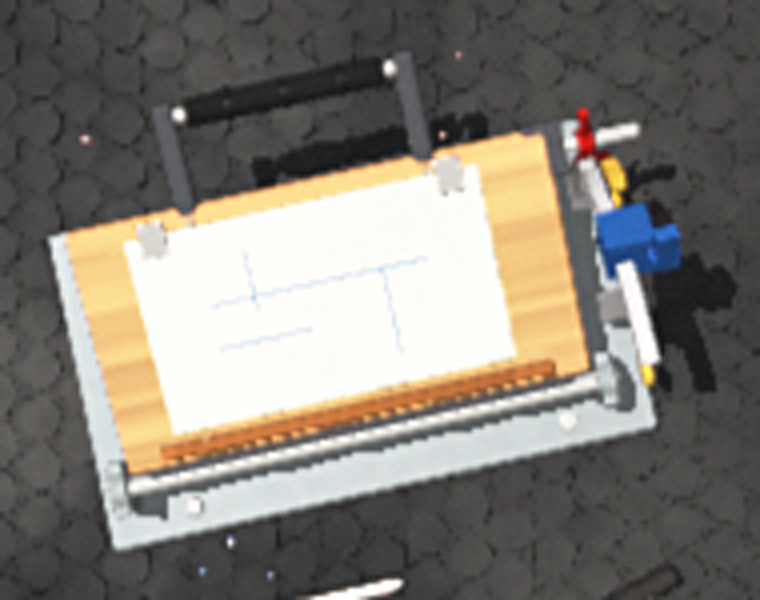

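The zoom shows the sleeve from crop (186,112) to (386,70) and the hinge rod from (130,485) to (600,385). The front edge of the foot runs from (115,548) to (655,428).

```bash
python3 - <<'E'
from h import *
P=lambda u,v,z:topix("top",210+(u+.5)/4-.5,195+(v+.5)/4-.5,z)
zg=.055+.2*np.sin(.401)
a,b=P(186,112,zg),P(386,70,zg); g=(a+b)/2; print("sleeve",a,b,g,np.linalg.norm(a-b),np.arctan2(-(a-b)[0],(a-b)[1]))
a,b=P(130,485,.055),P(600,385,.055); print("hinge",a,b,np.linalg.norm(a-b),np.arctan2(-(a-b)[0],(a-b)[1]))
a,b=P(115,548,.012),P(655,428,.012); d=a-b;print("foot",a,b,np.linalg.norm(d),np.arctan2(-d[0],d[1]))
yaw=np.arctan2(-d[0],d[1]);ex=np.array([np.cos(yaw),np.sin(yaw),0]);ey=np.array([-ex[1],ex[0],0])
h=(a+b)/2+.035*ex; print("hinge from foot",h, "from grip",g-.2*np.cos(.401)*ex, "lateral",(g-h)@ey,(g-h)@ex)
print("wall row160", topix("top",300,160,0))
E
```

```text
sleeve [0.5299 0.1246 0.1331] [0.5502 0.0201 0.1331] [0.54   0.0724 0.1331] 0.10636021496444276 0.19122475350554619
hinge [0.3341 0.1657 0.055 ] [ 0.3832 -0.0947  0.055 ] 0.2649984970244702 0.18620641708945201
foot [0.2966 0.1804 0.012 ] [ 0.3575 -0.1297  0.012 ] 0.31609849668510653 0.1939845491391474
hinge from foot [0.3614 0.0321 0.012 ] from grip [0.3594 0.0369 0.1331] lateral 0.005058409671787459 0.18308860583257267
wall row160 [0.6955 0.0337 0.    ]
```

The measurements agree: sleeve length is 106 mm (given 106), grip-to-hinge distance is 183 mm (expected 184), and yaw is about 0.19. Next I raise clear, go above the grip and check with the wrist camera.

```bash
cat >> h.py <<'E'
yaw=.19; ex=np.array([np.cos(yaw),np.sin(yaw),0]); ey=np.array([-ex[1],ex[0],0]); ez=np.array([0,0,1.])
H=np.array([.360,.0365,.055]); OFF=.011; T=.1
xt=-np.cos(T)*ez-np.sin(T)*ex
def R(s):
    z=s*(np.cos(T)*ex-np.sin(T)*ez); return np.column_stack([xt,np.cross(z,xt),z])
def arc(th,r=.2): return H+r*(np.cos(th)*ex+np.sin(th)*ez)
def tcp(p): return p-OFF*xt
E
python3 - <<'E'
from h import *
p=tcp(arc(.401)); up=p-.13*xt
for s in(1,-1): print(s,bot.solve_ik(up,R(s)),bot.solve_ik(tcp(arc(0)),R(s)),bot.solve_ik(tcp(arc(1.22)),R(s)))
q=status.get_position(); bot.servo_line(q+[0,0,.14],max_speed=.2)
bot.movep([.35,.22,.40],R(1)); bot.movep(up,R(1))
im=cams.grab_frame("wrist"); cv2.imwrite("pics/w0.png",im)
for th in(.38,.401,.42): print(th,[proj("wrist",arc(th)+k*.053*ey) for k in(-1,0,1)])
print(status.get_time(),status.get_force(),status.get_position(),up)
E
```

```text
1 [ 0.0186  0.2959  1.438  -0.0171  1.5063 -0.1695] [ 0.0194  0.47    1.7228 -0.0196  1.0474 -0.16  ] [-0.0289  0.1122  1.7297 -0.022   1.3973 -0.214 ]
-1 None None None
0.38 [array([325.3452, 296.4286]), array([325.6147, 230.8693]), array([325.9162, 157.5148])]
0.401 [array([322.8144, 298.5497]), array([322.9435, 232.2534]), array([323.0882, 157.965 ])]
0.42 [array([320.3825, 300.4928]), array([320.3732, 233.523 ]), array([320.3628, 158.3783])]
3.4917 [-0.005  -0.3762 -0.3206] [0.5542 0.0752 0.2746] [0.5546 0.0739 0.2734]
```

View pics/w0.png

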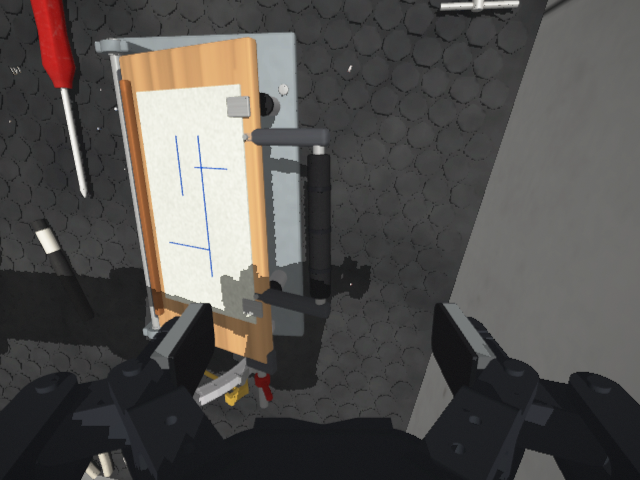

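The wrist view shows the sleeve from (319,154) to (320,298). That is about 2.5 mm nearer the hinge than my model, so I shift by that, descend and grasp.

```bash
sed -i 's/^H=.*//; s/^yaw=.19; \(.*\)$/yaw=.19; \1\nH=np.array([.360,.0365,.055])-.0022*ex+.003*ey; OFF=.011; T=.1/' h.py; sed -n 12,16p h.py
python3 - <<'E'
from h import *
p=tcp(arc(.401))
f0=status.get_force(); print("f0",f0)
bot.servo_line(p-.03*xt,R(1),max_speed=.12); bot.servo_line(p,R(1),max_speed=.05)
print(status.get_position()-p,status.get_force()); grab(30); bot.pause(.2)
print("gap",status.get_finger_gap(),status.get_force(),status.get_position()-p,status.get_time())
cv2.imwrite("pics/w1.png",cams.grab_frame("wrist"))
E
```

```text
H=np.array([.360,.0365,.055])-.0022*ex+.003*ey; OFF=.011; T=.1

xt=-np.cos(T)*ez-np.sin(T)*ex
def R(s):
    z=s*(np.cos(T)*ex-np.sin(T)*ez); return np.column_stack([xt,np.cross(z,xt),z])
f0 [-0.005  -0.3762 -0.3206]
[ 0.0001 -0.     -0.    ] [-0.0793 -0.0644 -0.0314]
gap 0.014347479800783994 [-1.2117  0.4246  2.0314] [-0.0003 -0.0001  0.0001] 6.0667
```

View pics/w1.png

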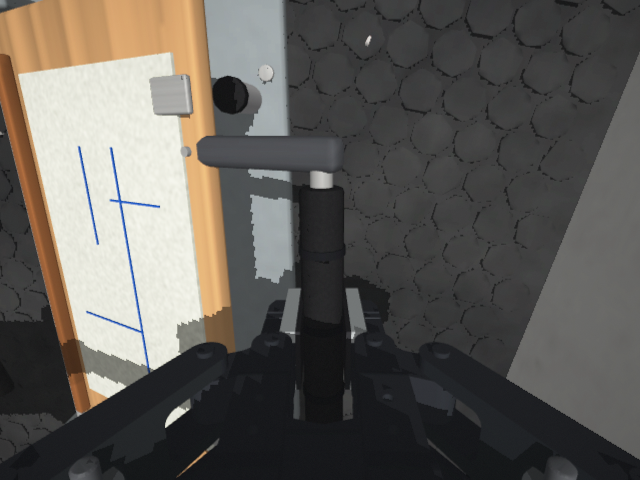

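The sleeve sits between the pads at (322,350), and forces are only about 2 N. Next I lift along the arc with light radial compliance, then creep to the buffer.

```bash
cat >> h.py <<'E'
class Arc:
    def __init__(s,th,dr=0.): s.th=th;s.dr=dr
    def go(s,th,v=.06,k=1e-4):
        """one short step of the arc; returns tangential (+ = tool pushed upward along arc), radial force"""
        s.th=th; bot.servo_line(tcp(arc(th,.2+s.dr)),R(1),max_speed=v)
        f=status.get_force(); er=np.cos(th)*ex+np.sin(th)*ez; et=-np.sin(th)*ex+np.cos(th)*ez
        ft,fr=f@et,f@er; s.dr+=np.clip(k*fr,-.0006,.0006); s.f=f
        return ft,fr
E
python3 - <<'E'
from h import *
import sys
A=Arc(.401)
for th in np.arange(.45,.861,.05):
    ft,fr=A.go(th,.06); print(f"{th:.3f} ft {ft:.2f} fr {fr:.2f} dr {A.dr*1e3:.2f}mm")
    if ft<-13 or abs(fr)>25: print("STOP");sys.exit()
base=ft; hist=[]
while A.th<1.26:
    ft,fr=A.go(A.th+.0075,.03); hist.append((A.th,ft,fr)); 
    if base-ft>6.5: print("met");break
    if len(hist)>8: base=np.median([h[1] for h in hist[-14:-4]])
print("base",base); print(np.array(hist)[::4]); print(np.array(hist)[-5:]); print(A.dr,status.get_time(),status.get_position(),status.get_finger_gap())
open("state","w").write(f"{A.th} {A.dr}")
E
```

```text
0.450 ft -2.28 fr -1.17 dr -0.12mm
0.500 ft -2.27 fr -1.27 dr -0.24mm
0.550 ft -1.84 fr -1.52 dr -0.40mm
0.600 ft -1.76 fr -0.85 dr -0.48mm
0.650 ft -1.98 fr 0.31 dr -0.45mm
0.700 ft -1.00 fr 1.14 dr -0.34mm
0.750 ft -2.27 fr 2.04 dr -0.13mm
0.800 ft -1.44 fr 2.09 dr 0.08mm
0.850 ft -2.62 fr 2.09 dr 0.29mm
met
base -2.034210006096428
[[ 0.8575 -2.1938  1.8607]
 [ 0.8875 -2.71    1.0617]
 [ 0.9175 -2.2515  0.2962]
 [ 0.9475 -1.93    0.5609]
 [ 0.9775 -2.1136 -1.0285]
 [ 1.0075 -8.5565 -2.6307]]
[[ 0.9775 -2.1136 -1.0285]
 [ 0.985  -4.2399 -0.9583]
 [ 0.9925 -6.4563 -1.5894]
 [ 1.     -7.3164 -1.658 ]
 [ 1.0075 -8.5565 -2.6307]]
0.0003871740770832491 14.2167 [0.4654 0.0592 0.2342] 0.014789663563437474
```

Resistance has built to about 6.5 N over the baseline. I'll take a few smaller steps to about 9 N so I know it's the buffer and not just the rider.

```bash
python3 - <<'E'
from h import *
A=Arc(*map(float,open("state").read().split()))
bot.pause(.3); print(status.get_force())
for i in range(8):
    ft,fr=A.go(A.th+.004,.02); print(f"{A.th:.4f} {ft:.2f} {fr:.2f}")
    if ft<-10.8: break
bot.pause(.2); print(status.get_force(),status.get_time(),A.dr)
cv2.imwrite("pics/s1.png",cams.grab_frame("side")[180:320,210:390])
a=cv2.imread("pics/s1.png");cv2.imwrite("pics/s1.png",cv2.resize(a,None,fx=4,fy=4,interpolation=cv2.INTER_CUBIC))
open("state","w").write(f"{A.th} {A.dr}")
E
```

```text
[ 9.0464 -4.423  -5.7678]
1.0115 -8.76 -1.71
1.0155 -10.97 -2.30
[ 9.2127 -3.3951 -7.4566] 15.2167 -1.3601675369692077e-05
```

View pics/s1.png

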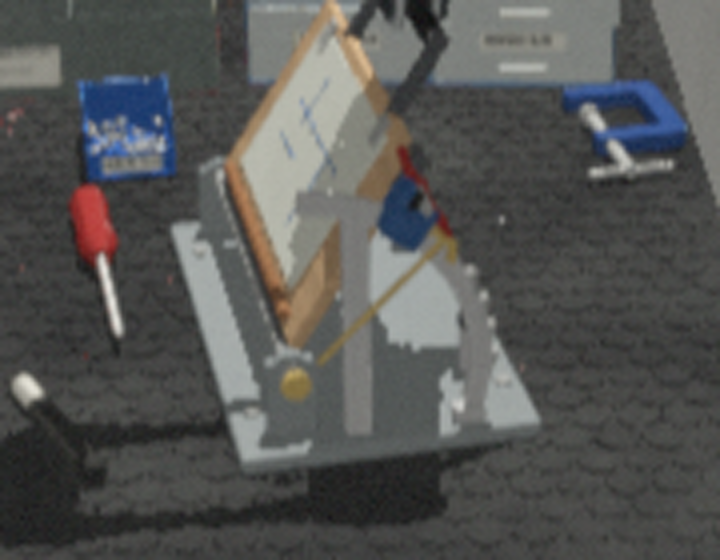

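The red pawl at (425,190) rides on the brass rider at (445,240), hard against the blue carriage, and the handle shows about 9 N over baseline, so the buffer is met. Next I lower in small guarded steps.

```bash
python3 - <<'E'
from h import *
A=Arc(*map(float,open("state").read().split()))
L=[]
while A.th>-.04:
    ft,fr=A.go(A.th-(.015 if A.th>.06 else .006),.05 if A.th>.06 else .025); L.append((A.th,ft,fr,A.dr*1e3))
    if ft>(5 if A.th<.1 else 3.5) or abs(fr)>20: print("contact");break
print(np.array(L)[::5]); print(np.array(L)[-6:]); bot.pause(.3); print(status.get_force(),status.get_time(),status.get_finger_gap())
cv2.imwrite("pics/s2.png",cv2.resize(cams.grab_frame("side")[180:320,210:390],None,fx=4,fy=4,interpolation=cv2.INTER_CUBIC))
open("state","w").write(f"{A.th} {A.dr}")
E
```

```text
contact
[[ 1.0005 -6.8881  0.2259  0.009 ]
 [ 0.9255 -3.045   0.5161  0.8396]
 [ 0.8505 -2.1529  0.3071  1.1171]
 [ 0.7755 -2.5426 -0.8812  0.9691]
 [ 0.7005 -3.1677 -0.7423  0.684 ]
 [ 0.6255 -2.366  -1.2115  0.4981]
 [ 0.5505 -2.8101 -0.2914  0.2904]
 [ 0.4755 -2.754  -0.9395 -0.131 ]
 [ 0.4005 -2.6989  0.1555 -0.2713]
 [ 0.3255 -2.3636 -0.1646 -0.2463]
 [ 0.2505 -2.6247 -0.3033 -0.4476]
 [ 0.1755 -3.8467  0.3108 -0.4735]
 [ 0.1005 -2.8798 -0.1421 -0.5784]
 [ 0.0435 -2.5727 -0.5381 -0.5934]
 [ 0.0135 -2.7182  0.562  -0.7053]]
[[ 0.0255 -2.9198 -0.131  -0.758 ]
 [ 0.0195 -2.5318 -0.0345 -0.7615]
 [ 0.0135 -2.7182  0.562  -0.7053]
 [ 0.0075 -2.5363 -0.0981 -0.7151]
 [ 0.0015  3.2245 -0.6577 -0.7808]
 [-0.0045 10.3162 -3.0064 -1.0815]]
[-2.855   3.5923  9.951 ] 34.0667 0.014312896981213468
```

View pics/s2.png

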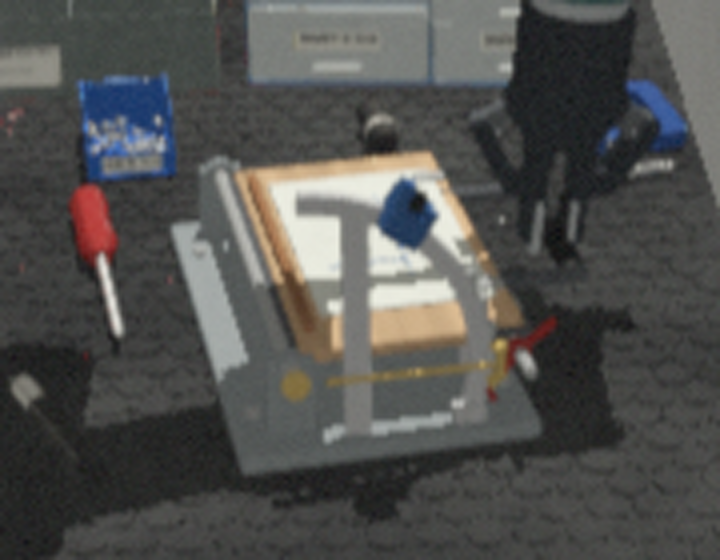

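The board lies flat on its rests, with contact at 0.00 rad and the pawl below the rider at about (490,395). Now I raise it to just past the first notch (0.30 rad, well short of the second) and let it down until the pawl carries it.

```bash
python3 - <<'E'
from h import *
A=Arc(*map(float,open("state").read().split())); L=[]
for th in list(np.arange(.03,.291,.04))+[.30]:
    ft,fr=A.go(th,.06); L.append((th,ft,fr))
    if ft<-13: print("STOP");raise SystemExit
while A.th>.19:
    ft,fr=A.go(A.th-.006,.025); L.append((A.th,ft,fr))
    if ft>1.0: print("carried");break
print(np.array(L)); bot.pause(.3); print(status.get_force(),status.get_time())
cv2.imwrite("pics/s3.png",cv2.resize(cams.grab_frame("side")[180:320,210:390],None,fx=4,fy=4,interpolation=cv2.INTER_CUBIC))
open("state","w").write(f"{A.th} {A.dr}")
E
```

```text
carried
[[ 0.03   -3.3397  1.2405]
 [ 0.07   -3.2755  1.7622]
 [ 0.11   -2.6883  1.4302]
 [ 0.15   -1.8331  1.6495]
 [ 0.19   -3.2895  0.6792]
 [ 0.23   -1.7397  1.3372]
 [ 0.27   -3.2074 -0.2067]
 [ 0.3    -2.4316 -0.5132]
 [ 0.294  -3.1376  0.2086]
 [ 0.288  -3.3367  0.3531]
 [ 0.282  -3.6302  0.3171]
 [ 0.276  -3.6924 -0.0601]
 [ 0.27   -3.2077  0.0063]
 [ 0.264  -3.1553  0.0216]
 [ 0.258  -4.1367 -0.7955]
 [ 0.252  -2.7722 -0.7397]
 [ 0.246  -1.2469 -1.0876]
 [ 0.24    4.6972 -0.5492]]
[-2.4129  3.2018  6.2785] 39.1333
```

The pawl caught at 0.244 rad as expected. I relieve the small press, open, back straight off and check.

```bash
python3 - <<'E'
from h import *
A=Arc(*map(float,open("state").read().split()))
print(A.go(.243,.02,k=0)); ungrasp(); bot.pause(.2); print(status.get_force(),status.get_finger_gap())
p=status.get_position(); bot.servo_line(p-.03*xt,max_speed=.06); print(status.get_force()); bot.servo_line(p-.15*xt,max_speed=.12)
bot.pause(.5); print(status.get_force(),status.get_time())
cv2.imwrite("pics/s4.png",cv2.resize(cams.grab_frame("side")[180:320,210:390],None,fx=4,fy=4,interpolation=cv2.INTER_CUBIC))
cv2.imwrite("pics/t4.png",cams.grab_frame("top"))
cv2.imwrite("pics/w4.png",cams.grab_frame("wrist"))
for th in(0,.244,.401): print(th,proj("wrist",arc(th)-.053*ey),proj("wrist",arc(th)+.053*ey))
a,b=cv2.imread("pics/t4.png"),cv2.imread("pics/side0.png")
E
```

```text
(np.float64(5.476840923766395), np.float64(-0.2337174035747227))
[-0.6872 -0.3474 -0.9856] 0.08520365612034847
[ 0.0655 -0.3675 -1.0071]
[ 0.1103  0.6233 -0.8925] 42.6167
0 [334.6709 265.7821] [335.8474 149.6731]
0.244 [323.3368 286.8851] [323.4272 153.8484]
0.401 [306.0715 302.9472] [304.002  157.1085]
```

View pics/s4.png

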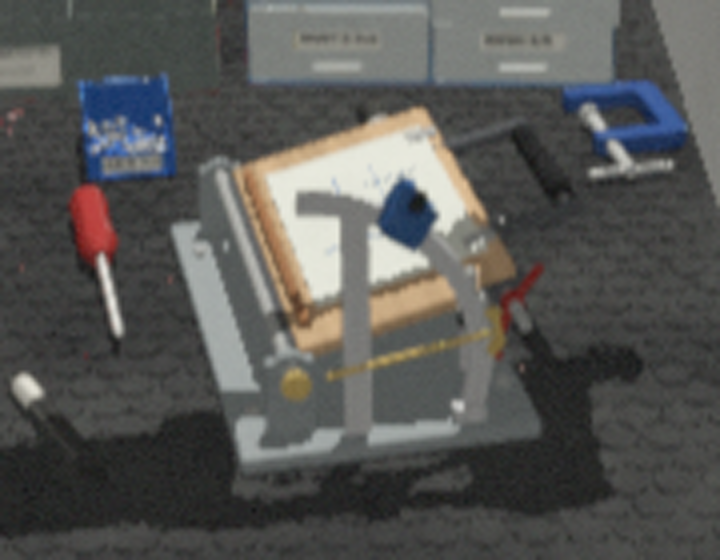

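View pics/w4.png

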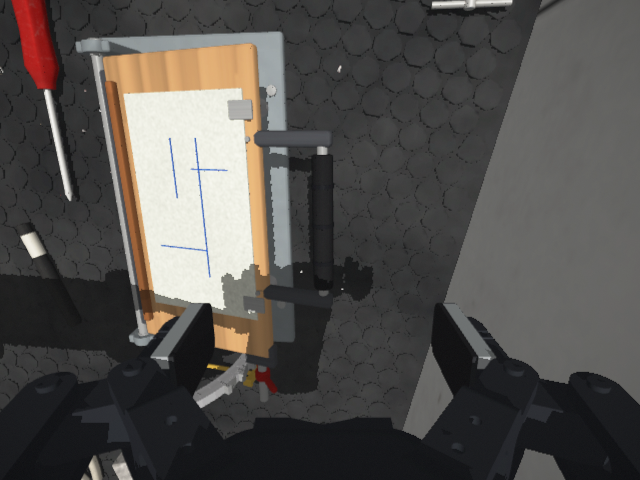

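The sleeve lies from (323,155) to (324,290), against a prediction of (323,154) to (323,287) for 0.244 rad, so the board rests in the first notch with the gripper clear. I'm handing in.

```bash
python3 - <<'E'
from h import *
print(status.get_time(),status.get_force()); bot.job_done()
E
```

```text
42.7667 [-0.3827 -0.1408 -0.9297]
the job is handed in; nothing more can be done
```

The board is in its lowest notch at 0.244 rad, carried by the pawl with the gripper clear. I handed the job in at 42.8 s of the 72 s allowed; no verdict is reported.

- **Lift:** I gripped the sleeve at 30 N and raised the board past the top notch to the buffer. The rise in force began near 0.985 rad, and I stopped at about 1.015 rad with roughly 9 N over baseline. The side picture showed the pawl up on the brass rider.
- **Lower:** The board came down in small steps without catching on any notch. It met the rests at 0.00 rad, with about 10 N of press at the handle.
- **First notch:** I raised it to 0.30 rad and let it down. The pawl took the weight between 0.246 and 0.240 rad, and I opened the gripper and backed off 150 mm.

**Last checks:** The wrist picture put the sleeve within about 3 pixels of the prediction for 0.244 rad, and the side picture agreed.

**What was off or not checked:**
- Relieving the pawl by 0.003 rad before release did not reduce the press. About 5 N stayed on the handle until the fingers opened, well under the 20 N limit.
- The force reading stood at about -1 N in z after release, which I took as zero drift.
- I did not measure the things beside the board again at the end, but the arm never went near them apart from passing high over the countersink's side.

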